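Load the thread spools into the feed tube

ROBOT

A 6-joint arm with a two-finger parallel gripper is mounted at the origin on the work surface. World frame = base frame: x ahead of the robot, y to its left, z up, the work surface at z = 0. Lengths are in mm, angles in rad, forces in N, time in s.
With the tool pointing down it reaches from about 350 to 950 mm from the base axis. Payload 17.4 kg.
Tool frame: the origin (TCP) lies at the very end of the fingers, on their centre line; the grasp point (between the pads) lies 19 mm behind it; z points along the fingers, y is the direction in which the jaws open and shut (so a half turn about z gives the same grasp; the last joint's range is limited). The gripper opens to 93 mm and grips with 3 to 60 N. Pads are 15 mm wide; open, the fingers measure 128 mm over their backs; the gripper's body (75 mm by 188 mm) begins 65 mm behind the grasp point.
Start: joints at [-1.232, 0.116, 1.442, -0, 1.584, -0.038], TCP at [248.355, -627.656, 218.646] pointing down, gripper open.
Joint ranges: [-2.83, 2.83], [-0.83, 2.19], [0.07, 2.5], [-1.14, 4.28], [0.01, 3], [-2.97, 2.97]. Speed limits (rad/s): [1.89, 1.89, 2.22, 3.14, 3.14, 3.14].

INTERFACE

Orientations are given as a unit quaternion [x, y, z, w].
In Python, from bench import readout, imaging, order gives the robot as it stands. The module is installed in compiled form; this text tells all that it offers.
- The arm moves only by the shell command python3 -m inch 'ROWS' [FORCE]. ROWS is JSON, a list of rows, each a list of 7 numbers: the shift along the tool's x, y, z in m, then the turn, a rotation vector about the tool's x, y, z in rad, then the finger opening in m, from 0 to 0.093. A call has 1 to 8 rows; each row shifts and turns the commanded pose from where the row before left it, along the tool's axes as they then stand; what a row does not reach is not made up. A row lasts 1/10 s, in which the tool goes at most 50 mm and 8.59 degrees, less where a joint would pass 70% of its speed; a pose out of reach is approached as far as the arm can. A call is refused whole if a number of a shift passes 0.05 or a number of a turn 0.15, either way. A call with a gripper value outside its range is refused whole. The fingers move at their own pace and stop on an object; FORCE is the grip in N (left out, the last holds). Time passes only in rows, so rows that do not move let the fingers close. It gives the time, the measured TCP pose, the force and the opening at its end, in the units of the state.
- readout.get_state(): the state, without advancing time (a new reading comes with each control period).
- imaging.grab_frame(name): name is "scene" or "top"; returns a dict with "color" (420x560x3 uint8, red, green, blue), "z_map" (420x560 float32, mm along the optical axis (not along the pixel's ray), 0 where there is no reading), "mtx" (3x3 intrinsics, pixels), "position" and "attitude" of the camera in the world. Camera axes: x right, y down, z forward; pixel columns grow to the right and rows downward; lengths in mm; the calibration is good to about 2 mm. A picture is of the moment at which its call begins.
- order.job_done(): hands the job in, once; it reports no verdict.
The state is a dict: "t": time; "q": joint angles; "joint_vel": joint speeds; "joint_efforts": joint torques, N m; "ee_pos": TCP position; "ee_rot": TCP orientation; "force": force on the tool from outside, world axes, zero at the start; "torque": the same for the moment, N m; "opening": finger opening in mm.
Only numpy, scipy, OpenCV 4.12 (cv2) and the standard library are available. Lean on these libraries where they do the work, as an engineer would, in place of code of your own. Each camera call takes 0.05 s, during which the arm holds its last target. There are 200 camera calls.

TASK

Load the two narrow thread spools into the fixed wooden feed tube from above, one by one, so that they come out in the right order: the short spool goes in first and stands on the bottom, then the tall spool goes in and stands on top of it. Leave both upright in the tube and let go.

Things in the scene. Friction and masses are not known exactly. Their poses are not given: they have to be found in the camera images.
- short_spool: Short narrow thread spool, standing upright: white ends 42 mm across, blue thread between, 48 mm tall, about 50 g; grip it from above across the 42 mm, at any yaw. Origin: centre of its underside; z is its axis, up. Not to be loaded: a wide flat spool (74 mm across, 30 mm tall), a tapered thread cone (105 mm tall) and the other things about.
- tall_spool: Tall narrow thread spool, standing upright: same width (42 mm), make and colour as the short one, but 74 mm tall, about 70 g. Origin: centre of its underside; z is its axis, up.
- magazine: Feed tube, fixed: 100 x 100 x 10 mm plywood base, on it an upright plywood shaft 48 mm square inside (60 mm outside) up to 92 mm above the table, topped by a round wooden hopper. Shaft floor 10 mm above the table. One shaft side is a sprung clear flap for taking spools out later; it stays shut. Origin: on the table, on the shaft's vertical axis; z up, x away from the flap.
- magazine_mouth (a point): Centre of the hopper's rim, on the shaft's axis, 128 mm above the table. The hopper is 72 mm wide inside (80 outside) at the rim and narrows to 48 mm, 36 mm lower, where the shaft begins. A spool let go upright with its lower end in the hopper slides down by its weight; loaded, the short spool's underside is 10 mm and the tall one's 58 mm above the table.
Things that resemble listed ones, but are neither listed nor needed, are in the scene too. Leave any orange or pink look-alike of the short_spool alone. What is shaped like the tall_spool but purple or yellow is not meant.

How it is judged (in metres and radians):
On the way, in this order (a step that is already met when the one before it is completed fails the run):
1. the short spool stands upright on the floor of the feed tube (horizontal distance between short_spool and magazine below 0.015 m and z of short_spool in the frame of magazine below 0.018 m and angle between short_spool's own z axis and vertical below 0.2 rad), for 0.2 s.
2. the tall spool stands in the feed tube on top of the short one (horizontal distance between tall_spool and magazine below 0.015 m and z of tall_spool in the frame of magazine between 0.05 and 0.068 m and angle between tall_spool's own z axis and vertical below 0.2 rad), for 0.2 s.
At the end, for the whole second after the job is handed in: Both spools are at rest upright (within 11 degrees) and right way up in the feed tube, each within 15 mm of its axis: the short one on the tube's floor (underside less than 18 mm above the table), the tall one on top of it (underside 50 to 68 mm above the table) (all of step 1 and all of step 2 and linear speed of each of short_spool, tall_spool below 0.03 m/s); the robot touches nothing.
It also fails if it takes over 64 s, if anything falls off the work surface, if the arm or the gripper's body presses on something with over 40 N, if the wrist force passes 120 N, or if a joint passes its speed limit or range.

## Working session

There is one attempt and no reset: what is moved stays moved. The work goes in short steps, Python scripts to look and compute and a shell command to move; the robot and the scene stay as the last step left them, time stands still between calls to the robot, and variables do not carry over. Pictures are saved under pics/ and viewed, about 8 in all and at most 12, crops included, and the job is handed in when it is done.

```bash
mkdir -p pics; cat > h.py <<'E'
import numpy as np, cv2
from bench import readout, imaging
from scipy.spatial.transform import Rotation as R
def grab(n):
    f=imaging.grab_frame(n); return f
def save(f,name,crop=None,s=1):
    im=f["color"][:,:,::-1]
    if crop: im=im[crop[1]:crop[3],crop[0]:crop[2]]
    cv2.imwrite("pics/"+name,cv2.resize(im,None,fx=s,fy=s,interpolation=cv2.INTER_CUBIC))
def rot(f):
    a=np.array(f["attitude"]); return a if a.shape==(3,3) else R.from_quat(a).as_matrix()
def cloud(f):
    z=f["z_map"].astype(float);v,u=np.indices(z.shape);K=np.array(f["mtx"])
    p=np.stack([(u-K[0,2])/K[0,0]*z,(v-K[1,2])/K[1,1]*z,z],-1)
    P=p@rot(f).T+np.array(f["position"]); P[z==0]=np.nan; return P
def ray(f,u,v,h):
    K=np.array(f["mtx"]);d=rot(f)@np.array([(u-K[0,2])/K[0,0],(v-K[1,2])/K[1,1],1]);o=np.array(f["position"])
    return o+d*(h-o[2])/d[2]
E
python3 - <<'E'
from h import *
import pickle
s=readout.get_state();print(s)
for n in("scene","top"):
    f=grab(n);print(n,f["position"],f["attitude"],f["mtx"]);save(f,n+"0.png",s=1.4);pickle.dump(f,open(n+"0.pkl","wb"))
E
```

```text
{'t': 0.0, 'q': array([-1.23181394e+00,  1.16487918e-01,  1.44224314e+00,  3.31394808e-06,
        1.58401536e+00, -3.78072736e-02]), 'joint_vel': array([ 4.15551177e-05,  1.92929723e-04, -3.78107446e-04, -7.84395229e-04,
       -3.52420950e-04, -2.52185948e-04]), 'joint_efforts': array([-6.63886349e-04, -7.21261740e+01, -6.22601581e+01,  7.80597562e-02,
        2.35439470e-02, -7.78345111e-05]), 'ee_pos': array([ 248.27867295, -627.46380722,  217.91762183]), 'ee_rot': array([ 9.82305953e-01,  1.87282359e-01, -8.49054801e-05, -5.70603838e-04]), 'force': array([-0.77929603, -0.58271425, -0.31592532]), 'torque': array([-0.01544163,  0.00697862, -0.02326113]), 'opening': 92.69062877793178}
scene [1135.97487683 -735.67449134  864.46722505] [ 0.83787876  0.33087591 -0.15947522 -0.40379199] [[519.24256962   0.         294.86635801]
 [  0.         519.24256962 212.92028724]
 [  0.           0.           1.        ]]
top [ 394.65186723  -51.80366529 1012.9845029 ] [-0.69985135  0.71223178 -0.0348484   0.04146763] [[454.150124     0.         272.52999267]
 [  0.         454.150124   212.58821769]
 [  0.           0.           1.        ]]
```

View pics/scene0.png

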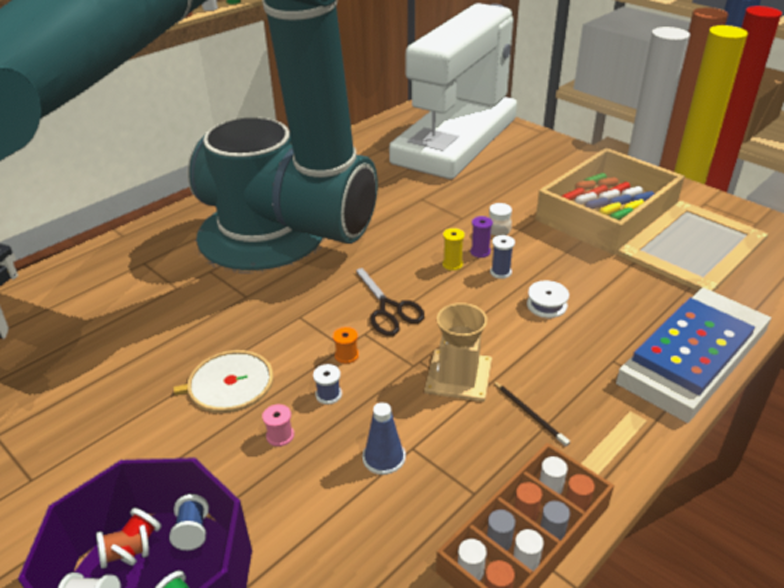

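View pics/top0.png

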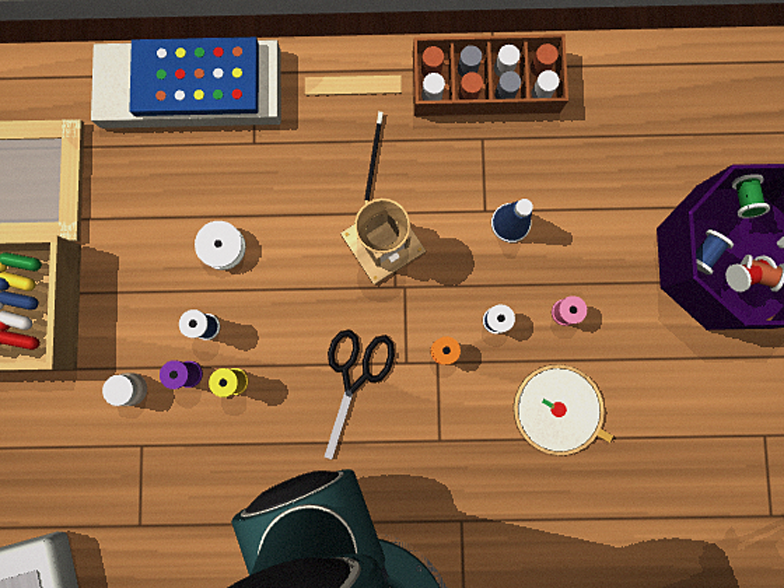

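The scene view (1.4x) shows the blue short spool at (327,383), with orange (346,345) and pink (277,424) look-alikes. The blue tall spool is at (502,257), with purple (482,237) and yellow (453,249) ones nearby, plus a white jar at (500,218), a wide spool at (548,298) and a cone at (383,437). The tube is at (460,350). In the top view, the short spool is at (500,319), the tall one at (198,324) and the hopper at (383,225).

The two blue-thread narrow spools fit the description. I'll measure them and confirm in a crop.

```bash
python3 - <<'E'
from h import *
import pickle
T=pickle.load(open("top0.pkl","rb"));S=pickle.load(open("scene0.pkl","rb"))
for f,n,reg in((T,"top",{"short":(357,228,48),"tall":(139,231,74)}),(S,"scene",{"short":(233,266,48),"tall":(359,173,74)})):
    P=cloud(f);hsv=cv2.cvtColor(f["color"],cv2.COLOR_RGB2HSV)
    for k,(u,v,h) in reg.items():
        m=np.zeros(P.shape[:2],np.uint8);m[v-22:v+23,u-22:u+23]=1
        m&=(np.abs(P[...,2]-h)<8).astype(np.uint8)
        c=max(cv2.findContours(m,cv2.RETR_EXTERNAL,cv2.CHAIN_APPROX_NONE)[0],key=cv2.contourArea)
        e=cv2.fitEllipse(cv2.convexHull(c));pm=np.zeros_like(m);cv2.drawContours(pm,[c],-1,1,-1);q=P[(pm&m)>0]
        print(n,k,"ell",e,"ray",ray(f,*e[0],h).round(1),"zmed",np.median(q[:,2]).round(1),"mid",((q.max(0)+q.min(0))/2).round(1),"size",np.ptp(q,axis=0).round(1))
    # hopper rim & base
    m=np.abs(P[...,2]-126)<5
    q=P[m];sel=(abs(q[:,0]-520)<80)&(abs(q[:,1]+40)<90);q=q[sel].astype(np.float32)
    (c,r)=cv2.minEnclosingCircle(q[:,:2].copy());print(n,"rim",c,r,len(q),np.median(q[:,2]))
    m=(np.abs(P[...,2]-10)<3.5);q=P[m];q=q[np.hypot(q[:,0]-c[0],q[:,1]-c[1])<75].astype(np.float32);print("base",cv2.minAreaRect(q[:,:2].copy()),len(q))
a=cv2.resize(S["color"][225:325,180:300],(400,333));b=cv2.resize(S["color"][130:230,290,None].repeat(1,1) if 0 else S["color"][140:240,300:420],(400,333))
cv2.imwrite("pics/crop1.png",np.hstack([a,b])[:,:,::-1])
E
```

```text
top short ell ((357.261474609375, 226.8507080078125), (19.37689208984375, 19.97214698791504), 119.89645385742188) ray [ 465.6 -223.3   48. ] zmed 49.8 mid [ 466.2 -223.4   49.7] size [40.5 40.7 10.9]
top tall ell ((137.64669799804688, 230.63818359375), (19.82410430908203, 20.401500701904297), 72.08643341064453) ray [463.9 236.9  74. ] zmed 75.4 mid [464.2 236.9  75.2] size [40.  42.8 11.6]
top rim (592.22216796875, -45.93416213989258) 38.987789154052734 168 128.27884
base ((594.4296875, -50.973426818847656), (142.8743896484375, 116.85722351074219), 37.98405838012695) 869
scene short ell ((232.56166076660156, 267.21630859375), (15.185822486877441, 18.960432052612305), 77.8778076171875) ray [ 466.9 -224.2   48. ] zmed 47.8 mid [ 463.9 -222.4   46.1] size [45.  44.1 11.8]
scene tall ell ((359.1956787109375, 172.86785888671875), (11.069445610046387, 15.222297668457031), 103.75131225585938) ray [466.2 234.8  74. ] zmed 74.4 mid [463.8 238.3  72.8] size [41.2 43.4 13.4]
scene rim (590.2515258789062, -45.51572799682617) 40.71783447265625 160 126.42554
base ((601.5205078125, -41.08268737792969), (119.80857849121094, 104.99540710449219), 32.79145812988281) 658
```

View pics/crop1.png

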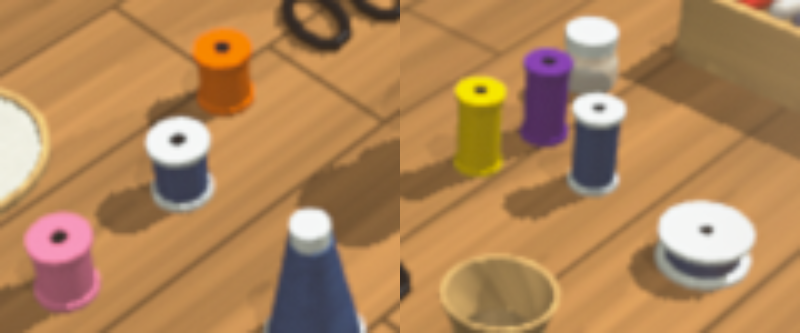

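The crop confirms both targets. The short one, with white ends and blue thread, stands between the orange and pink spools. The tall one stands in front of the purple and yellow spools. Moving to above the short spool.

```bash
cat > go.py <<'E'
import sys,numpy as np
from h import *
s=readout.get_state();t=np.array([float(x) for x in sys.argv[1:4]]);M=R.from_quat(s["ee_rot"])
print("t",round(s["t"],2),"pos",s["ee_pos"].round(1),"open",round(s["opening"],1),"F",s["force"].round(1))
print("tool shift mm",M.inv().apply(t-s["ee_pos"]).round(1),"yaw_y deg",np.degrees(np.arctan2(*M.as_matrix()[[1,0],1])).round(1),"tool z",M.as_matrix()[:,2].round(3))
E
python3 -m inch '[[0.029,-0.0245,0,0,0,0,0.093],[0.029,-0.0245,0,0,0,0,0.093],[0.029,-0.0245,0,0,0,0,0.093],[0.029,-0.0245,0,0,0,0,0.093],[0.029,-0.0245,0,0,0,0,0.093],[0.029,-0.0245,0,0,0,0,0.093]]' 15
python3 -m inch '[[0.029,-0.0245,0,0,0,0,0.093],[0.029,-0.0245,0,0,0,0,0.093],[0.029,-0.0245,0,0,0,0,0.093],[0.029,-0.0245,0,0,0,0,0.093],[0.029,-0.0245,0,0,0,0,0.093],[0.029,-0.0245,0,0,0,0,0.093]]'
python3 -m inch '[[0,0,0,0,0,-0.14,0.093],[0,0,0,0,0,-0.14,0.093],[0,0,0,0,0,-0.14,0.093],[0,0,0,0,0,-0.14,0.093],[0,0,0,0,0,-0.14,0.093],[0,0,0,0,0,-0.14,0.093],[0,0,0,0,0,0,0.093],[0,0,0,0,0,0,0.093]]'
python3 go.py 466.2 -223.7 28
```

```text
t: 0.7
ee_pos: [356.4, -425.4, 218.4]
ee_rot: [0.982, 0.187, -0.0, -0.0]
force: [0.6, -0.5, -0.4]
opening: 92.8
t: 1.3
ee_pos: [464.1, -224.7, 218.5]
ee_rot: [0.982, 0.187, -0.0, -0.0]
force: [0.7, -0.8, 0.0]
opening: 92.7
t: 2.1
ee_pos: [463.7, -226.2, 218.5]
ee_rot: [0.822, 0.57, -0.0, -0.0]
force: [-0.4, -0.3, 0.3]
opening: 93.5
t 2.1 pos [ 463.7 -226.2  218.5] open 93.5 F [-0.4 -0.3  0.3]
tool shift mm [  3.2   1.5 190.5] yaw_y deg -20.5 tool z [-0.  0. -1.]
```

```bash

python3 -m inch '[[0.003,0.0015,0.04,0,0,0,0.093],[0,0,0.04,0,0,0,0.093],[0,0,0.04,0,0,0,0.093],[0,0,0.03,0,0,0,0.093],[0,0,0.02,0,0,0,0.093],[0,0,0,0,0,0,0.093]]'
python3 -m inch '[[0,0,0.01,0,0,0,0.093],[0,0,0.01,0,0,0,0.093],[0,0,0,0,0,0,0.093]]'
python3 go.py 466.2 -223.7 28
python3 -c "
from h import *
f=grab('scene');save(f,'pre1.png',(150,180,330,330),4)"
```

```text
t: 2.7
ee_pos: [464.8, -223.2, 45.8]
ee_rot: [0.822, 0.57, -0.001, -0.002]
force: [-0.8, 0.2, 1.0]
opening: 92.9
t: 3.0
ee_pos: [466.0, -223.8, 27.9]
ee_rot: [0.821, 0.571, -0.0, -0.0]
force: [0.6, -0.6, -0.1]
opening: 93.0
t 3.0 pos [ 466.  -223.8   27.9] open 93.0 F [ 0.6 -0.6 -0.1]
tool shift mm [ 0.2  0.2 -0.1] yaw_y deg -20.3 tool z [-0.001  0.    -1.   ]
```

View pics/pre1.png

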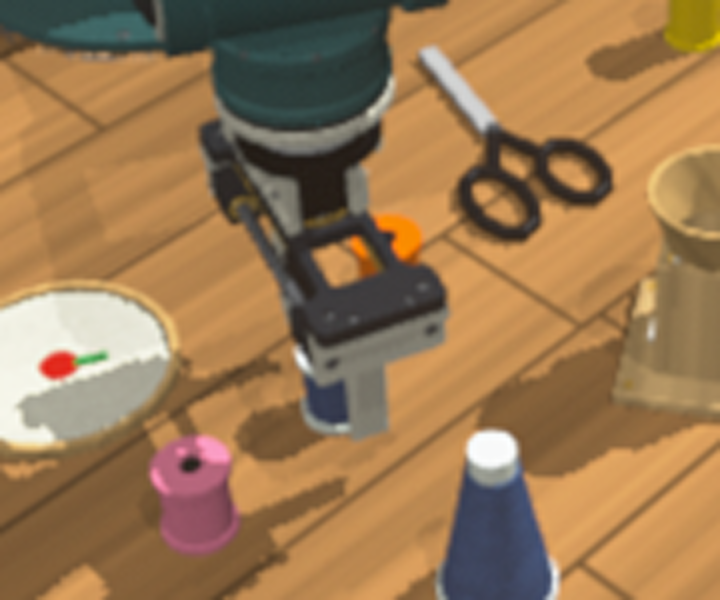

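The spool at crop (330,400) sits between the fingers, and the orange and pink ones are clear. Closing and lifting.

```bash

python3 -m inch '[[0,0,0,0,0,0,0.03],[0,0,0,0,0,0,0.03],[0,0,0,0,0,0,0.03],[0,0,0,0,0,0,0.03],[0,0,0,0,0,0,0.03],[0,0,0,0,0,0,0.03],[0,0,0,0,0,0,0.03],[0,0,0,0,0,0,0.03]]' 20
python3 -m inch '[[0,0,-0.01,0,0,0,0.03],[0,0,-0.03,0,0,0,0.03],[0,0,-0.03,0,0,0,0.03],[0,0,-0.03,0,0,0,0.03],[0,0,-0.03,0,0,0,0.03],[0,0,-0.03,0,0,0,0.03],[0,0,-0.012,0,0,0,0.03],[0,0,0,0,0,0,0.03]]'
python3 go.py 591.2 -45.7 200
```

```text
t: 3.85
ee_pos: [466.2, -224.0, 28.6]
ee_rot: [0.821, 0.572, 0.0, -0.0]
force: [-0.6, 0.2, 0.5]
opening: 41.9
t: 4.65
ee_pos: [466.7, -224.2, 202.3]
ee_rot: [0.821, 0.572, 0.001, 0.001]
force: [0.1, -0.3, -0.8]
opening: 41.6
t 4.65 pos [ 466.7 -224.2  202.3] open 41.6 F [ 0.1 -0.3 -0.8]
tool shift mm [210.6  54.9   2.4] yaw_y deg -20.3 tool z [ 0.002 -0.001 -1.   ]
```

```bash

python3 -m inch '[[0.03,0.008,0,0,0,0,0.03],[0.03,0.008,0,0,0,0,0.03],[0.03,0.008,0,0,0,0,0.03],[0.03,0.008,0,0,0,0,0.03],[0.03,0.008,0,0,0,0,0.03],[0.03,0.008,0,0,0,0,0.03],[0.03,0.007,0,0,0,0,0.03],[0,0,0,0,0,0,0.03]]'
python3 -m inch '[[0,0,0.02,0,0,0,0.03],[0,0,0.01,0,0,0,0.03],[0,0,0,0,0,0,0.03]]'
python3 go.py 591.2 -45.7 132
python3 - <<'E'
from h import *
f=grab('scene');a=f["color"][150:300,250:410]
P=cloud(f);m=np.abs(P[...,2]-126)<4;q=P[m];q=q[(abs(q[:,0]-591)<60)&(abs(q[:,1]+46)<60)].astype(np.float32);print(cv2.minEnclosingCircle(q[:,:2].copy()),len(q))
cv2.imwrite("pics/over1.png",cv2.resize(a,None,fx=4,fy=4,interpolation=2)[:,:,::-1])
E
```

```text
t: 5.45
ee_pos: [591.2, -43.4, 198.1]
ee_rot: [0.82, 0.573, -0.001, -0.001]
force: [-1.5, -0.3, 0.1]
opening: 41.7
t: 5.75
ee_pos: [589.4, -46.3, 167.9]
ee_rot: [0.821, 0.571, -0.001, -0.001]
force: [0.1, 0.4, -0.4]
opening: 41.3
t 5.75 pos [589.4 -46.3 167.9] open 41.3 F [ 0.1  0.4 -0.4]
tool shift mm [ 1.2  1.6 35.9] yaw_y deg -20.3 tool z [-0.004  0.    -1.   ]
((595.0060424804688, -45.809814453125), 40.70328903198242) 164
```

View pics/over1.png

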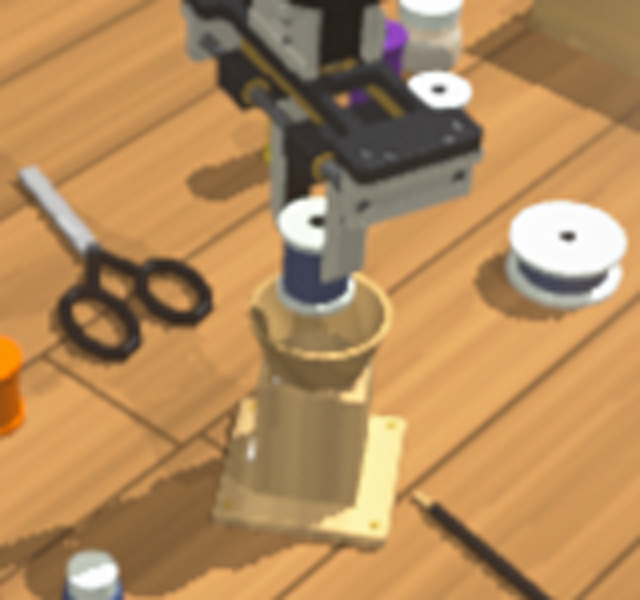

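The spool hangs over the hopper, with its lower end at crop (317,290) and the rim centre near (320,314). I'll check the offset numerically, using rays from both cameras.

```bash
python3 - <<'E'
from h import *
import pickle
S=pickle.load(open("scene0.pkl","rb"));T=pickle.load(open("top0.pkl","rb"))
print("scene crop rim c",ray(S,250+320/4,150+314/4,128).round(1))
# rim extremes by eye crop coordinates (left 250,right 392,bottom 362)
for p in((250,312),(392,312),(320,268),(320,362)): print(ray(S,250+p[0]/4,150+p[1]/4,128).round(1))
print("top rim c",ray(T,383/1.4,225/1.4,128).round(1))
for p in((278,285),(356,285),(317,310)): print("spool low",ray(S,250+p[0]/4,150+p[1]/4,140).round(1))
print("spool top c",ray(S,250+317/4,150+221/4,188).round(1))
f=grab('top');save(f,'over1t.png',(200,90,350,215),4)
E
```

```text
scene crop rim c [598. -48. 128.]
[568.8 -72.9 128. ]
[625.8 -19.7 128. ]
[572.1 -17.2 128. ]
[623.5 -78.3 128. ]
top rim c [594.2 -48.1 128. ]
spool low [574.1 -56.1 140. ]
spool low [605.3 -26.8 140. ]
spool low [603.4 -57.7 140. ]
spool top c [591.3 -46.4 188. ]
```

View pics/over1t.png

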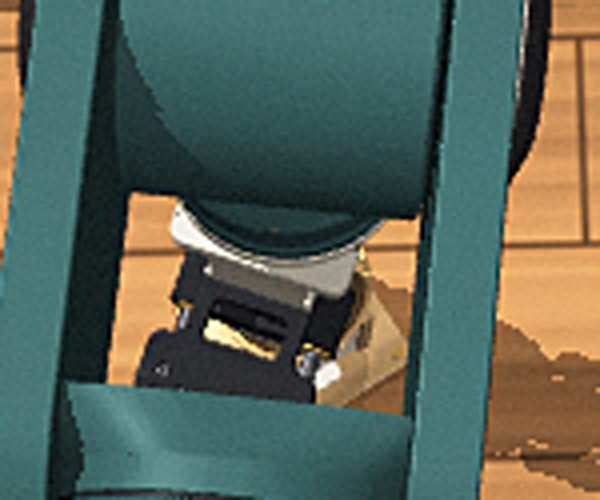

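The top view is occluded, showing only the gripper at (240,350). My eye estimates of the rim centre differ by about 5 mm, so I'll fit the rim properly from the first frames.

```bash
python3 - <<'E'
from h import *
import pickle
from scipy.optimize import least_squares
for n in("top","scene"):
    f=pickle.load(open(n+"0.pkl","rb"));P=cloud(f)
    for lo in(108,116,121):
        m=((P[...,2]>lo)&(P[...,2]<140)&(abs(P[...,0]-594)<60)&(abs(P[...,1]+46)<60)).astype(np.uint8)
        c=np.vstack(cv2.findContours(m,0,1)[0]);h=cv2.convexHull(c)[:,0]
        X=np.array([ray(f,u,v,128) for u,v in h])[:,:2]
        r=least_squares(lambda p:np.hypot(*(X-p[:2]).T)-p[2],[594,-46,40],loss="soft_l1").x
        print(n,lo,len(h),r.round(1))
    q=P[m>0][:,:2];r=least_squares(lambda p:np.hypot(*(q-p[:2]).T)-p[2],[594,-46,38],loss="soft_l1").x;print("cloud",r.round(1),len(q))
E
```

```text
top 108 24 [594.4 -46.4  39.3]
top 116 24 [594.4 -46.4  39.3]
top 121 24 [594.4 -46.4  39.3]
cloud [593.4 -46.4  36.3] 375
scene 108 21 [598.  -49.9  44.3]
scene 116 20 [596.4 -48.6  42.7]
scene 121 20 [594.8 -46.7  40.7]
cloud [594.1 -46.6  36.7] 271
```

The rim axis is at about (594.5, -46.5). Shift and lower.

```bash

python3 -m inch '[[0.001,0.0045,0,0,0,0,0.03],[0,0,0.015,0,0,0,0.03],[0,0,0.01,0,0,0,0.03],[0,0,0.01,0,0,0,0.03],[0,0,0,0,0,0,0.03],[0,0,0,0,0,0,0.03]]'
python3 go.py 594.5 -46.5 132
```

```text
t: 6.45
ee_pos: [595.1, -46.6, 135.4]
ee_rot: [0.821, 0.572, -0.0, -0.0]
force: [0.1, 1.0, 0.4]
opening: 41.4
t 6.45 pos [595.1 -46.6 135.4] open 41.4 F [0.1 1.  0.4]
tool shift mm [-0.1 -0.6  3.4] yaw_y deg -20.3 tool z [-0.  0. -1.]
```

```bash

python3 -m inch '[[0,0,0.003,0,0,0,0.03],[0,0,0,0,0,0,0.03],[0,0,0,0,0,0,0.093],[0,0,0,0,0,0,0.093],[0,0,0,0,0,0,0.093],[0,0,0,0,0,0,0.093],[0,0,0,0,0,0,0.093],[0,0,0,0,0,0,0.093]]'
python3 -m inch '[[0,0,-0.02,0,0,0,0.093],[0,0,-0.03,0,0,0,0.093],[0,0,-0.03,0,0,0,0.093],[0,0,0,0,0,0,0.093]]'
python3 go.py 465 236 202
python3 -c "
from h import *
f=grab('scene');save(f,'rel1.png',(270,190,390,300),5)"
```

```text
t: 7.25
ee_pos: [595.2, -46.7, 132.7]
ee_rot: [0.821, 0.572, 0.0, 0.0]
force: [-0.4, -0.6, 0.3]
opening: 84.9
t: 7.65
ee_pos: [596.4, -46.8, 217.2]
ee_rot: [0.821, 0.572, 0.002, 0.002]
force: [0.1, -0.5, 0.5]
opening: 92.9
t 7.65 pos [596.4 -46.8 217.2] open 92.9 F [ 0.1 -0.5  0.5]
tool shift mm [ 219.7 -221.3   14.3] yaw_y deg -20.3 tool z [ 0.006 -0.001 -1.   ]
```

View pics/rel1.png

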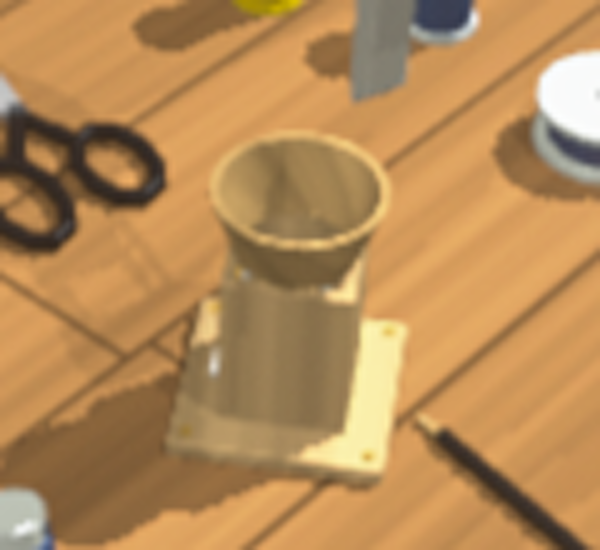

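The hopper at crop (300,195) is empty, so the spool has gone down into the shaft. Moving over the tall spool, then I'll check the tube from the top.

```bash

python3 -m inch '[[0.0275,-0.0275,0,0,0,0,0.093],[0.0275,-0.0275,0,0,0,0,0.093],[0.0275,-0.0275,0,0,0,0,0.093],[0.0275,-0.0275,0,0,0,0,0.093],[0.0275,-0.0275,0,0,0,0,0.093],[0.0275,-0.0275,0,0,0,0,0.093],[0.0275,-0.0275,0,0,0,0,0.093],[0.0275,-0.0275,0,0,0,0,0.093]]'
python3 -m inch '[[0,0,0,0,0,0.14,0.093],[0,0,0,0,0,0.14,0.093],[0,0,0,0,0,0.14,0.093],[0,0,0,0,0,0.14,0.093],[0,0,0,0,0,0.14,0.093],[0,0,0,0,0,0.14,0.093],[0,0,0,0,0,0,0.093],[0,0,0,0,0,0,0.093]]'
python3 go.py 465 236 46
python3 - <<'E'
from h import *
f=grab('top');P=cloud(f);save(f,'tube.png',(230,120,330,220),5)
q=P[np.hypot(P[...,0]-594.5,P[...,1]+46.5)<18];q=q[~np.isnan(q[:,2])];print(len(q),np.percentile(q[:,2],[5,25,50,75,95]).round(1))
q=q[abs(q[:,2]-58)<8];print(len(q),np.median(q,axis=0) if len(q) else "")
E
```

```text
t: 8.5
ee_pos: [463.9, 237.1, 211.5]
ee_rot: [0.821, 0.572, -0.001, -0.0]
force: [0.9, 0.6, 0.5]
opening: 93.0
t: 9.3
ee_pos: [464.9, 235.9, 211.9]
ee_rot: [0.982, 0.189, -0.0, 0.0]
force: [0.1, -1.0, -0.1]
opening: 92.8
t 9.3 pos [464.9 235.9 211.9] open 92.8 F [ 0.1 -1.  -0.1]
tool shift mm [ 3.000e-01 -1.000e-01  1.659e+02] yaw_y deg -68.2 tool z [-0.001 -0.    -1.   ]
217 [56.8 58.5 59.6 61.  62.3]
217 [594.00298822 -46.43688775  59.61395001]
```

View pics/tube.png

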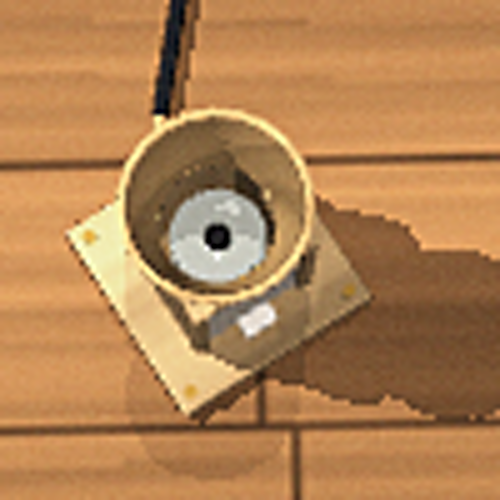

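The white disc is at crop (217,236), its top at about 59 mm and centred on the axis, so the short spool is seated. Descending on the tall one.

```bash

python3 -m inch '[[0,0,0.04,0,0,0,0.093],[0,0,0.04,0,0,0,0.093],[0,0,0.03,0,0,0,0.093],[0,0,0.02,0,0,0,0.093],[0,0,0.02,0,0,0,0.093],[0,0,0.015,0,0,0,0.093],[0,0,0,0,0,0,0.093]]'
python3 -m inch '[[0,0,0,0,0,0,0.03],[0,0,0,0,0,0,0.03],[0,0,0,0,0,0,0.03],[0,0,0,0,0,0,0.03],[0,0,0,0,0,0,0.03],[0,0,0,0,0,0,0.03],[0,0,0,0,0,0,0.03],[0,0,0,0,0,0,0.03]]' 20
python3 go.py 465 236 46
python3 -m inch '[[0,0,-0.01,0,0,0,0.03],[0,0,-0.03,0,0,0,0.03],[0,0,-0.03,0,0,0,0.03],[0,0,-0.03,0,0,0,0.03],[0,0,-0.03,0,0,0,0.03],[0,0,-0.03,0,0,0,0.03],[0,0,-0.01,0,0,0,0.03],[0,0,0,0,0,0,0.03]]'
python3 go.py 594.5 -46.5 215
```

```text
t: 10.05
ee_pos: [464.1, 235.5, 45.6]
ee_rot: [0.982, 0.188, -0.001, 0.0]
force: [0.9, -0.6, 0.1]
opening: 92.9
t: 10.85
ee_pos: [465.1, 236.0, 47.7]
ee_rot: [0.982, 0.187, 0.0, -0.0]
force: [-0.0, 1.1, 0.4]
opening: 41.5
t 10.85 pos [465.1 236.   47.7] open 41.5 F [-0.   1.1  0.4]
tool shift mm [-0.1 -0.1  1.7] yaw_y deg -68.4 tool z [ 0.  0. -1.]
t: 11.65
ee_pos: [465.4, 236.1, 219.1]
ee_rot: [0.982, 0.187, 0.001, -0.0]
force: [-0.2, -0.6, -1.1]
opening: 41.2
t 11.65 pos [465.4 236.1 219.1] open 41.2 F [-0.2 -0.6 -1.1]
tool shift mm [ 16.  310.3   4.1] yaw_y deg -68.4 tool z [ 0.002  0.001 -1.   ]
```

```bash

python3 -m inch '[[0.002,0.039,0,0,0,0,0.03],[0.002,0.039,0,0,0,0,0.03],[0.002,0.039,0,0,0,0,0.03],[0.002,0.039,0,0,0,0,0.03],[0.002,0.039,0,0,0,0,0.03],[0.002,0.039,0,0,0,0,0.03],[0.002,0.039,0,0,0,0,0.03],[0.002,0.037,0,0,0,0,0.03]]'
python3 -m inch '[[0,0,0,0,0,0,0.03],[0,0,0,0,0,0,0.03],[0,0,0,0,0,0,0.03]]'
python3 go.py 594.5 -46.5 135
python3 -c "
from h import *
f=grab('scene');save(f,'over2.png',(250,120,410,270),4)"
```

```text
t: 12.45
ee_pos: [594.0, -48.1, 215.5]
ee_rot: [0.982, 0.187, -0.001, -0.0]
force: [-0.5, 0.4, -0.9]
opening: 42.1
t: 12.75
ee_pos: [593.5, -45.7, 216.6]
ee_rot: [0.982, 0.188, -0.001, -0.0]
force: [-0.3, -1.3, -0.5]
opening: 41.7
t 12.75 pos [593.5 -45.7 216.6] open 41.7 F [-0.3 -1.3 -0.5]
tool shift mm [ 0.7  1.2 81.6] yaw_y deg -68.4 tool z [-0.001  0.    -1.   ]
```

View pics/over2.png

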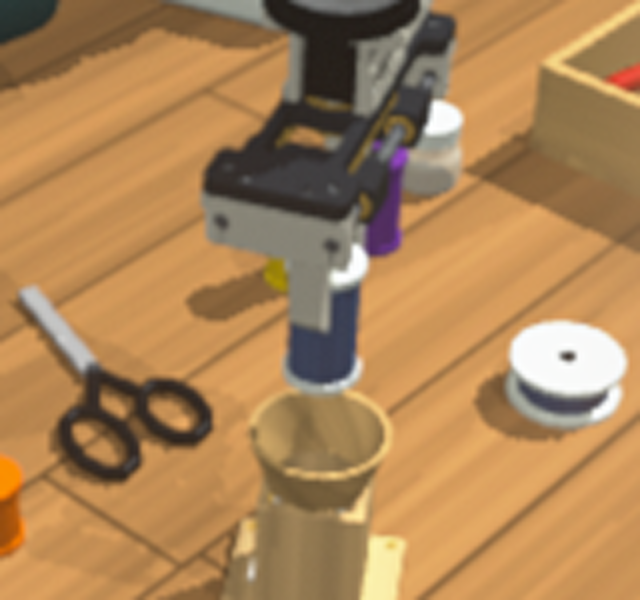

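The tall spool hangs straight over the hopper, its lower end at (322,375) and the rim at (320,435). Lowering, with a force check before letting go.

```bash

python3 -m inch '[[0.0005,0.001,0.02,0,0,0,0.03],[0,0,0.02,0,0,0,0.03],[0,0,0.01,0,0,0,0.03],[0,0,0.01,0,0,0,0.03],[0,0,0,0,0,0,0.03],[0,0,0,0,0,0,0.03]]'
python3 go.py 594.5 -46.5 135
python3 -m inch '[[0,0,0.006,0,0,0,0.03],[0,0,0.006,0,0,0,0.03],[0,0,0.006,0,0,0,0.03],[0,0,0,0,0,0,0.03],[0,0,0,0,0,0,0.03]]'
python3 go.py 594.5 -46.5 135
```

```text
t: 13.4
ee_pos: [595.0, -47.0, 158.3]
ee_rot: [0.982, 0.187, 0.0, 0.0]
force: [0.4, 0.3, -0.2]
opening: 41.7
t 13.4 pos [595.  -47.  158.3] open 41.7 F [ 0.4  0.3 -0.2]
tool shift mm [-0.3 -0.6 23.3] yaw_y deg -68.4 tool z [ 0.001 -0.    -1.   ]
t: 13.9
ee_pos: [594.8, -47.1, 139.5]
ee_rot: [0.982, 0.187, -0.0, -0.0]
force: [0.7, 1.5, -1.1]
opening: 41.3
t 13.9 pos [594.8 -47.1 139.5] open 41.3 F [ 0.7  1.5 -1.1]
tool shift mm [-0.  -0.7  4.5] yaw_y deg -68.4 tool z [-0.  0. -1.]
```

```bash

python3 -m inch '[[0,0,0.003,0,0,0,0.03],[0,0,0,0,0,0,0.03],[0,0,0,0,0,0,0.093],[0,0,0,0,0,0,0.093],[0,0,0,0,0,0,0.093],[0,0,0,0,0,0,0.093],[0,0,0,0,0,0,0.093],[0,0,0,0,0,0,0.093]]'
python3 -m inch '[[0,0,-0.01,0,0,0,0.093],[0,0,-0.03,0,0,0,0.093],[0,0,-0.03,0,0,0,0.093],[0,0,-0.03,0,0,0,0.093],[0,0,0,0,0,0,0.093]]'
python3 -m inch '[[0.001,-0.039,0,0,0,0,0.093],[0.001,-0.039,0,0,0,0,0.093],[0.001,-0.039,0,0,0,0,0.093],[0.001,-0.039,0,0,0,0,0.093],[0.001,-0.039,0,0,0,0,0.093],[0.001,-0.039,0,0,0,0,0.093],[0,0,0,0,0,0,0.093]]'
python3 - <<'E'
from h import *
f=grab('top');P=cloud(f);g=grab('scene')
q=P[np.hypot(P[...,0]-594.5,P[...,1]+46.5)<18];q=q[~np.isnan(q[:,2])];print(len(q),np.percentile(q[:,2],[5,25,50,75,95]).round(1))
h=q[:,2].copy();A=np.c_[q[:,:2]-q[:,:2].mean(0),np.ones(len(q))];print("tilt",np.linalg.lstsq(A,h,rcond=None)[0].round(3))
hsv=cv2.cvtColor(f["color"],cv2.COLOR_RGB2HSV)
m=((hsv[...,1]<50)&(hsv[...,2]>150)&(np.hypot(P[...,0]-594.5,P[...,1]+46.5)<36)&(P[...,2]>120)).astype(np.uint8)
c=max(cv2.findContours(m,0,1)[0],key=cv2.contourArea);e=cv2.minEnclosingCircle(c);print(e,ray(f,*e[0],132).round(1))
a=cv2.resize(f["color"][120:220,230:330],(400,400),interpolation=2);b=cv2.resize(g["color"][190:290,280:380],(400,400),interpolation=2)
cv2.imwrite("pics/end.png",np.hstack([a,b])[:,:,::-1])
E
```

```text
t: 14.7
ee_pos: [594.9, -47.2, 136.7]
ee_rot: [0.982, 0.187, 0.0, 0.0]
force: [0.4, 0.4, 0.1]
opening: 85.1
t: 15.2
ee_pos: [596.0, -47.3, 242.2]
ee_rot: [0.982, 0.187, 0.003, 0.001]
force: [-0.4, 0.4, 1.0]
opening: 92.9
t: 15.9
ee_pos: [512.9, 175.8, 236.9]
ee_rot: [0.982, 0.189, 0.0, -0.0]
force: [0.3, 0.0, 1.4]
opening: 92.8
261 [130.8 132.6 133.6 135.1 136.6]
tilt [ 1.05000e-01 -1.86000e-01  1.32624e+02]
((273.38720703125, 160.48495483398438), 10.620430946350098) [593.7 -47.8 132. ]
```

View pics/end.png

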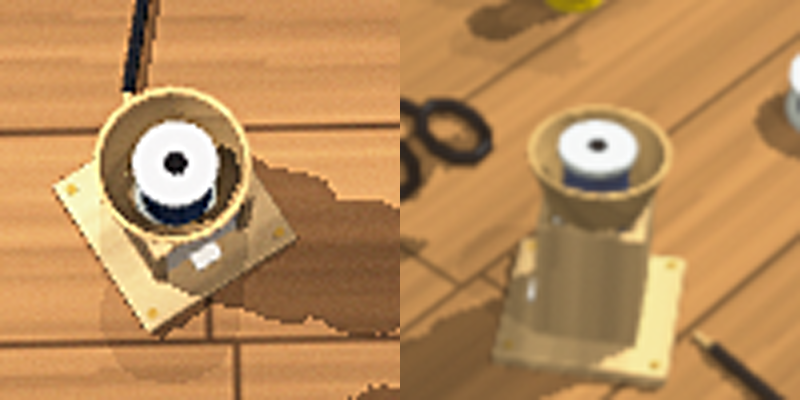

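Both views show the tall spool's white top centred in the hopper, at (175,162) in the left half and (597,148) in the right, at the expected height. The plain tilt fit included the centre hole and the edges, so I'll redo it robustly over several frames.

```bash
python3 - <<'E'
from h import *
from scipy.optimize import least_squares
for n in("top","scene"):
    Q=[]
    for i in range(4):
        f=grab(n);P=cloud(f);d=np.hypot(P[...,0]-593.9,P[...,1]+47.5);Q.append(P[(d<16)&(d>6)&(abs(P[...,2]-133)<7)])
    Q=np.vstack(Q);x=Q[:,:2]-[593.9,-47.5]
    r=least_squares(lambda p:x@p[:2]+p[2]-Q[:,2],[0,0,133],loss="soft_l1").x
    print(n,len(Q),r.round(3),"tilt deg",np.degrees(np.hypot(*r[:2])).round(1))
print(readout.get_state()["force"].round(1))
E
```

```text
top 692 [ 1.9000e-02 -9.0000e-03  1.3364e+02] tilt deg 1.2
scene 372 [ 1.00000e-03 -1.00000e-03  1.32397e+02] tilt deg 0.1
[-0.6 -0.1 -0.4]
```

```bash
python3 -c "
from bench import order
print(order.job_done())"
```

```text
the job is handed in; nothing more can be done
None
```

Both spools are in the feed tube, the short one on the bottom and the tall one on top, and I handed the job in at about 16 s of robot time. `job_done()` gives no verdict.

- **Short spool:** after release its top measured about 59.6 mm (58 expected, and the top camera reads about 1.6 mm high), within 1 mm of the tube axis.
- **Tall spool:** its top measured 133.6 mm from the top camera and 132.4 mm from the scene camera (132 expected). It sits about 1.5 mm off the axis.
- **Robot:** the gripper is open and clear of everything, and the wrist force is about zero.

**Checks that disagreed:**
- **Rim centre:** my first estimates of the hopper's rim centre differed by about 5 mm. I refitted the rim from both cameras and shifted about 4.5 mm before lowering the short spool.
- **Tilt:** the first tilt fit of the tall spool suggested about 12°, but it included the centre hole and the edges. Robust fits over four frames from each camera gave 1.2° and 0.1°.

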